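# Find the leg bored for a castor

### The arm

A 6-joint arm with a two-finger parallel gripper is mounted at the origin on a cart in front of the work surface, level with it; the furniture and walls round the work are solid. World frame = base frame: x ahead of the robot, y to its left, z up, the work surface at z = 0. Lengths are in m, angles in rad, forces in N, time in s.
With the tool pointing down it reaches from about 0.35 to 0.975 m from the base axis. Payload 4.9 kg.
Tool frame: the origin (TCP) lies midway between the tips of the shut fingers; the grasp point (between the pads) lies 19 mm behind it; z points along the fingers, y is the line along which they close (so a half turn about z gives the same grasp; the last joint's range is limited). The gripper opens to 85 mm and grips with 20 to 120 N. Pads are 22 mm wide; open, the fingers measure 114 mm over their backs; the gripper's body (76 mm by 85 mm) begins 54 mm behind the grasp point. The pads swing forward as they close: fully open they stand 13 mm farther back than shut.
Start: joints at [1.119, 0.053, 1.613, -0, 1.476, -0.119], TCP at [0.204, 0.591, 0.231] pointing down, gripper open.
Joint ranges: [-3.01, 3.01], [-1.01, 2.22], [0.06, 2.58], [-1.02, 4.17], [0.09, 2.62], [-3.14, 3.14]. Speed limits (rad/s): [2.57, 2.57, 3.14, 3.14, 3.14, 3.14].

### API

Orientations are given as a unit quaternion [w, x, y, z].
In Python, from plant import manip gives the robot as it stands.
- The arm moves only by the tool move_arm, never from a script. Its argument "increments" is one flat list of numbers, 5 for each row, row after row: the shift along the tool's x, y, z in mm, then the turn about the tool's z in rad, then the opening, from 0 (shut) to 1 (fully open). In form: [tx, ty, tz, spin, jaw, tx, ty, tz, spin, jaw, ...]. A call has 1 to 8 rows; each row shifts and turns the commanded pose from where the row before left it, along the tool's axes as they then stand; what a row does not reach is not made up. A row lasts 1/12 s, in which the tool goes at most 41.7 mm and 7.16 degrees, less where a joint would pass 70% of its speed; a pose out of reach is approached as far as the arm can. A call with a gripper value outside its range is refused whole. The fingers move at their own pace and stop on an object; the grip force is fixed at half the most. Time passes only in rows, so rows that do not move let the fingers close. It gives the time, the measured TCP pose, the force, the opening and the grip force at its end, in the units of the state.
- manip.state(): the state, without advancing time (a new reading comes with each control period).
- manip.grab_frame(name): name is "scene" or "top" or "wrist"; returns a dict with "image" (480x640x3 uint8, blue, green, red), "fov_y" (degrees; the focal length in pixels is half the picture's height over the tangent of half this angle, whatever the lens; pixels are square), "cx", "cy" (the principal point, pixels), "eye" and "rotation" of the camera in the world; the wrist camera has in their place "T_tool_cam" (4x4, takes a point from camera to tool coordinates, whose origin is the TCP and whose axes are the flange's). Camera axes: x right, y down, z forward; pixel columns grow to the right and rows downward; lengths in m; the calibration is good to about 2 mm. A picture is of the moment at which its call begins: read the wrist's pose just before it. There is no depth.
- manip.job_done(): hands the job in; it is judged then, once.
The state is a dict: "time": time; "joint_pos": joint angles; "joint_vel": joint speeds; "joint_efforts": joint torques, N m; "tool_pos": TCP position; "tool_rot": TCP orientation; "contact_force": force on the tool from outside, world axes, zero at the start; "ft_torque": the same for the moment, N m; "gripper_width": opening from 0.0 (shut) to 1.0 (fully open); "grasp_force": force on a finger pad.
Only numpy, scipy, OpenCV 4.12 (cv2) and the standard library are available. Lean on these libraries where they do the work, as an engineer would, in place of code of your own. Each camera call takes 0.05 s, during which the arm holds its last target. There are 200 camera calls.

### The job

Two matching oak furniture legs stand upright on the bench; only one has a round castor hole bored in its underside. Tip both of them over so that each lies on its side on the bench and shows its underside, then pick up the one with the hole and gently lay it flat on the floor of the wooden tray. Leave the other lying on the bench where it fell.

Things in the scene. Friction and masses are not known exactly. Their poses are not given: they have to be found in the camera images.
- leg_bored: Square oak leg 46x46x116 mm, 0.1-0.25 kg, at first upright. Origin at its centre, z from foot to top, x at first away from the robot within 12 deg. A square push on the near face 80 to 95 mm up tips it over its far lower edge without sliding; past 22 deg it falls flat. Its underside has a round hole, 22 mm wide and deep, in the middle; otherwise like the other.
- leg_plain: Square oak leg 46x46x116 mm, 0.1-0.25 kg, at first upright. Origin at its centre, z from foot to top, x at first away from the robot within 12 deg. A square push on the near face 80 to 95 mm up tips it over its far lower edge without sliding; past 22 deg it falls flat. Its underside is plain; otherwise like the other.
- tray: Open shallow wooden tray fixed to the bench, 190 mm (its x) by 150 mm (its y) and 35 mm high outside, walls and floor 7 mm thick, inside 176 x 136 mm. Origin at the centre of its underside, on the bench; its x axis points roughly away from the robot, z up.
- lid_box: Bystander to keep clear of: the long wooden tool box left of the legs, 300 mm long roughly along the robot's x and 170 mm wide, walls 85 mm high, fixed. Its lid stands open and upright along its right side, 90 to 150 mm left of the robot's middle line, its top edge 265 mm above the bench. Origin at the centre of its underside.

How it is judged:
By the outcome, as a careful person would: the job done as asked, in the order asked, and still so for the second after the job is handed in, with the robot touching nothing.
It also fails if it takes over 54 s, if anything falls off the work surface, if the arm or the gripper's body presses on something with over 40 N, if the wrist force passes 120 N, or if a joint passes its speed limit or range.

## Working session

There is one attempt and no reset: what is moved stays moved. The work goes in short steps, Python scripts to look and compute and a tool call to move; the robot and the scene stay as the last step left them, time stands still between calls to the robot, and variables do not carry over. Pictures are saved under pics/ and viewed, at most 10 in all, crops included, and the job is handed in when it is done.

Besides the shell and the picture viewer there is one more tool, called by a JSON object that holds its "api" and its "payload", one argument or row to a line. move_arm: Moves the arm, as the interface text tells. Its arguments: {"type":"object","properties":{"increments":{"type":"array"}},"required":["increments"]}

```bash
mkdir -p pics; cat > h.py <<'E'
import numpy as np, cv2
from plant import manip
from scipy.spatial.transform import Rotation as R
def K(f):
    fl=f["image"].shape[0]/2/np.tan(np.radians(f["fov_y"])/2); return fl,f["cx"],f["cy"]
def cam(f,st=None):
    if "eye" in f: return np.array(f["eye"]),np.array(f["rotation"])
    q=st["tool_rot"]; Rt=R.from_quat([q[1],q[2],q[3],q[0]]).as_matrix()
    T=np.array(f["T_tool_cam"]); return Rt@T[:3,3]+np.array(st["tool_pos"]), Rt@T[:3,:3]
def ray(f,px,z,st=None):
    fl,cx,cy=K(f); e,Rm=cam(f,st); out=[]
    for u,v in np.atleast_2d(px):
        d=Rm@np.array([(u-cx)/fl,(v-cy)/fl,1]); out.append(e+d*(z-e[2])/d[2])
    return np.round(np.array(out),4)
def proj(f,p,st=None):
    fl,cx,cy=K(f); e,Rm=cam(f,st); c=(np.atleast_2d(p)-e)@Rm
    return np.round(np.c_[cx+fl*c[:,0]/c[:,2],cy+fl*c[:,1]/c[:,2]],1)
def grab(n,save=None):
    st=manip.state(); f=manip.grab_frame(n)
    if save: cv2.imwrite("pics/"+save,f["image"])
    return f,st
E
python3 - <<'E'
from h import *
import pickle
a,s=grab("scene","scene0.png"); b,_=grab("top","top0.png")
pickle.dump((a,b,s),open("f0.pkl","wb"))
for f in(a,b): print(f["fov_y"],f["cx"],f["cy"],f["eye"],np.round(f["rotation"],3).tolist())
print(s)
E
```

```text
54.15380775899496 320.44948295668183 235.31377442246568 [-0.08530774  0.32776646  0.56605707] [0.199, -0.395, 0.79, -0.425]
44.15137224656729 327.9568276839138 245.2738942104642 [ 0.31059798 -0.12238727  1.24914333] [0.061, -0.696, 0.714, -0.048]
{'time': 0.0, 'joint_pos': array([ 1.11903109e+00,  5.33442873e-02,  1.61429088e+00,  2.29295786e-06,
        1.47598903e+00, -1.19046929e-01]), 'joint_vel': array([-0.00010379,  0.00087571, -0.00142657,  0.00066502,  0.00037281,
        0.00054999]), 'joint_efforts': array([-1.87463284e-04, -3.93695140e+01, -3.70169020e+01, -1.61901248e-04,
        7.36112619e-03, -6.52082122e-07]), 'tool_pos': array([0.20388821, 0.59015411, 0.23007267]), 'tool_rot': array([-2.87083119e-04,  1.65592896e-01,  9.86193673e-01, -9.74361343e-04]), 'contact_force': array([-0.00395679,  0.36487648, -0.71005665]), 'ft_torque': array([-0.03970285,  0.00241529,  0.01378927]), 'grasp_force': 0.0, 'gripper_width': 0.9951787882789207}
```

View pics/scene0.png

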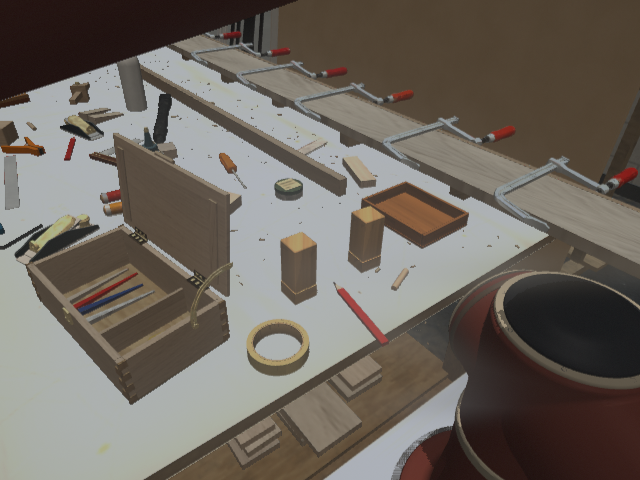

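View pics/top0.png

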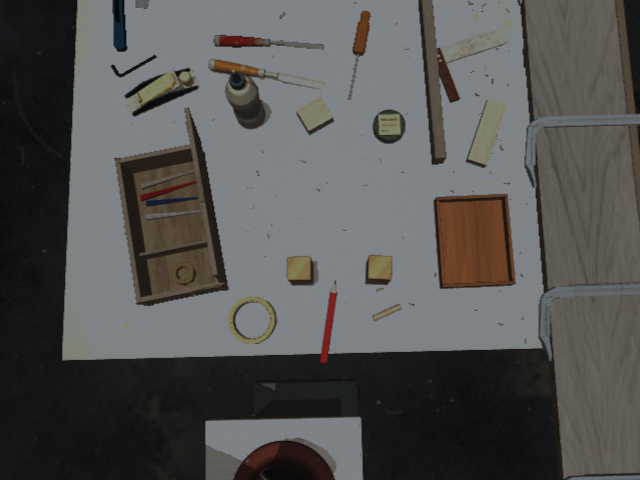

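The scene view shows two upright legs at about (298,265) and (366,237), with the tray at (414,212) and the open-lidded box at (130,270). In the top view the legs are at (300,269) and (379,269), the tray corners near (435,197) to (515,285), and the lid edge at x≈190–225.

```bash
sed -i 's/return np.array(f\["eye"\]),np.array(f\["rotation"\])/r=f["rotation"]; return np.array(f["eye"]),R.from_quat([r[1],r[2],r[3],r[0]]).as_matrix()/' h.py
python3 - <<'E'
from h import *
import pickle
a,b,s=pickle.load(open("f0.pkl","rb"))
hsv=cv2.cvtColor(b["image"],cv2.COLOR_BGR2HSV)
m=cv2.inRange(hsv,(3,70,40),(32,255,255))
for n,(x0,x1,y0,y1,z) in dict(L=(270,330,240,300,.116),Rr=(350,410,245,286,.116),tray=(420,530,180,300,.035)).items():
    q=np.zeros_like(m); q[y0:y1,x0:x1]=m[y0:y1,x0:x1]
    c=max(cv2.findContours(q,0,2)[0],key=cv2.contourArea)
    r=cv2.minAreaRect(c); bx=cv2.boxPoints(r)
    w=ray(b,bx,z); print(n,r,cv2.contourArea(c)); print(bx.tolist(),w[:,:2].tolist(),w.mean(0))
    print(np.linalg.norm(np.diff(w,axis=0),axis=1))
cv2.imwrite("pics/c0.png",cv2.resize(b["image"][180:310,260:530],None,fx=2.9,fy=2.9,interpolation=cv2.INTER_CUBIC))
E
```

```text
L ((299.5, 270.5), (27.0, 25.0), 90.0) 543.0
[[287.0, 257.0], [312.0, 257.0], [312.0, 284.0], [287.0, 284.0]] [[0.4656, -0.0233], [0.4644, -0.0717], [0.4121, -0.0707], [0.4133, -0.0226]] [ 0.43885  -0.047075  0.116   ]
[0.04841487 0.05230956 0.04811497]
Rr ((378.9000244140625, 269.29998779296875), (24.684160232543945, 27.79047966003418), 3.1798300743103027) 588.5
[[365.80615234375, 282.4892272949219], [367.34771728515625, 254.7415313720703], [391.993896484375, 256.1107482910156], [390.45233154296875, 283.85845947265625]] [[0.4123, -0.1739], [0.4659, -0.1787], [0.462, -0.2261], [0.4085, -0.221]] [ 0.437175 -0.199925  0.116   ]
[0.0538145  0.04756017 0.05374253]
tray ((475.02984619140625, 240.4281463623047), (91.93930053710938, 73.3565673828125), 86.00909423828125) 6420.5
[[435.2410888671875, 197.12271118164062], [508.4197998046875, 192.01724243164062], [514.818603515625, 283.73358154296875], [441.639892578125, 288.83905029296875]] [[0.595, -0.3289], [0.6015, -0.482], [0.4092, -0.4815], [0.4026, -0.332]] [ 0.502075 -0.4061    0.035   ]
[0.15323792 0.19230065 0.14964561]
```

View pics/c0.png

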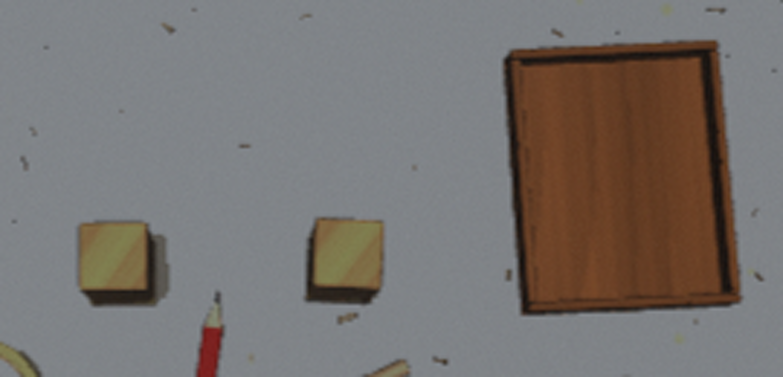

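Corner pixels read from the crop: left leg top at about (79,222)–(150,290), right leg top at (316,218)–(381,290), tray rim at (508,52), (716,41), (740,298), (523,313). I'll turn these into poses and plan the first move.

```bash
cat >> h.py <<'E'
def plan(p,yaw,st=None):
    """move to TCP p, tool x axis pointing at world heading pi+yaw, z down: spin about tool z first, then shift in mm"""
    st=st or manip.state(); q=st["tool_rot"]; M=R.from_quat([q[1],q[2],q[3],q[0]]).as_matrix()
    T=np.array([[-np.cos(yaw),-np.sin(yaw),0],[-np.sin(yaw),np.cos(yaw),0],[0,0,-1]]).T
    T=np.c_[[-np.cos(yaw),-np.sin(yaw),0],[-np.sin(yaw),np.cos(yaw),0],[0,0,-1]]
    v=R.from_matrix(M.T@T).as_rotvec()
    print("spin",v.round(3),"shift after spin",np.round(1000*T.T@(np.array(p)-st["tool_pos"]),1),"tcp",st["tool_pos"].round(4),"t",round(st["time"],2))
E
python3 - <<'E'
from h import *
import pickle
a,b,s=pickle.load(open("f0.pkl","rb"))
C=dict(L=([(79,222),(148,222),(150,290),(82,291)],.116),Rr=([(316,218),(383,222),(381,290),(313,287)],.116),tray=([(506,51),(716,41),(740,298),(523,313)],.035))
for n,(c,z) in C.items():
    w=ray(b,np.array(c)/2.9+[260,180]-.33,z)
    ax=(w[0]+w[1]-w[2]-w[3]); ay=w[0]+w[3]-w[1]-w[2]
    print(n,w.mean(0),"yaw",np.degrees([np.arctan2(ax[1],ax[0]),np.arctan2(-ay[0],ay[1])]).round(1),np.linalg.norm(ax)/2,np.linalg.norm(ay)/2)
    print(proj(a,w).tolist())
plan([.36,-.047,.38],0)
E
```

```text
L [ 0.4436 -0.0467  0.116 ] yaw [ 1.1 -1.1] 0.04590882268148468 0.04560888071417671
[[280.2, 239.4], [302.9, 231.0], [319.0, 243.1], [296.7, 252.3]]
Rr [ 0.440875 -0.2017    0.116   ] yaw [-4.3 -4.4] 0.04577644044702473 0.04473323708385074
[[351.9, 211.6], [371.0, 205.4], [386.4, 216.2], [367.2, 223.1]]
tray [ 0.502425 -0.403775  0.035   ] yaw [0.9 1.8] 0.1877747720009268 0.15212733153513214
[[361.2, 199.0], [406.4, 180.9], [468.9, 212.4], [424.1, 236.5]]
spin [-0.002 -0.001 -0.333] shift after spin [-156.1 -637.2 -149.8] tcp [0.2039 0.5902 0.2302] t 0.1
```

{"api": "move_arm", "payload": {
  "increments": [0,0,-25,0,0,0,0,-35,-0.111,0,0,0,-35,-0.111,0,0,0,-35,-0.111,0,0,0,-20,0,0,-20,-15,0,0,0,-25,-25,0,0,0,-30,-30,0,0,0]
}}

```text
time: 0.77
tool_pos: [0.2784, 0.5212, 0.3812]
tool_rot: [-0.0, -0.002, 1.0, 0.0]
contact_force: [0.7, 0.5, 0.3]
gripper_width: 0.002
grasp_force: 0.0
```

{"api": "move_arm", "payload": {
  "increments": [-30,-32,0,0,0,-30,-32,0,0,0,-25,-32,0,0,0,-10,-34,0,0,0,0,-34,0,0,0,0,-34,0,0,0,0,-34,0,0,0,0,-34,0,0,0]
}}

```text
time: 1.43
tool_pos: [0.3703, 0.2569, 0.3806]
tool_rot: [-0.0, -0.0, 1.0, -0.0]
contact_force: [0.4, 0.3, 1.0]
gripper_width: 0.002
grasp_force: 0.0
```

```bash
python3 - <<'E'
from h import *
plan([.36,-.047,.38],0); s=manip.state(); print(s["joint_pos"].round(2),s["contact_force"].round(1))
E
```

```text
spin [-0.    -0.001  0.   ] shift after spin [  10.3 -303.9    0.6] tcp [0.3703 0.2569 0.3806] t 1.43
[ 0.44 -0.41  1.78 -0.    1.78 -1.13] [0.4 0.3 1. ]
```

{"api": "move_arm", "payload": {
  "increments": [0,-34,0,0,0,0,-34,0,0,0,0,-34,0,0,0,0,-34,0,0,0,0,-34,0,0,0,0,-34,0,0,0,0,-34,0,0,0,0,-34,0,0,0]
}}

```text
time: 2.1
tool_pos: [0.3702, -0.015, 0.381]
tool_rot: [0.0, -0.0, 1.0, 0.0]
contact_force: [1.4, 0.7, 0.4]
gripper_width: -0.0
grasp_force: 0.0
```

{"api": "move_arm", "payload": {
  "increments": [4,-20,15,0,0,4,-9,35,0,0,0,0,40,0,0,0,0,40,0,0,0,0,40,0,0,0,0,40,0,0,0,0,40,0,0,0,0,30,0,0]
}}

```text
time: 2.77
tool_pos: [0.3607, -0.0419, 0.0974]
tool_rot: [-0.002, -0.0, 1.0, 0.001]
contact_force: [0.2, -0.6, -0.7]
gripper_width: -0.0
grasp_force: 0.0
```

```bash
python3 - <<'E'
from h import *
plan([.41,-.047,.088],0); s=manip.state(); print(s["joint_pos"].round(2),s["contact_force"].round(1))
E
```

```text
spin [ 0.001 -0.003  0.   ] shift after spin [-49.3  -5.1   9.4] tcp [ 0.3607 -0.0419  0.0974] t 2.77
[-0.32 -0.53  2.33  0.    1.35 -1.89] [ 0.2 -0.6 -0.7]
```

{"api": "move_arm", "payload": {
  "increments": [0,-5,11,0,0,-12,0,0,0,0,-12,0,0,0,0,-10,0,0,0,0,-6,0,0,0,0,-5,0,0,0,0,-5,0,0,0,0,-5,0,0,0,0]
}}

```text
time: 3.43
tool_pos: [0.4177, -0.0475, 0.0902]
tool_rot: [-0.0, -0.0, 1.0, 0.0]
contact_force: [-1.0, -0.2, 1.1]
gripper_width: 0.002
grasp_force: 0.3
```

{"api": "move_arm", "payload": {
  "increments": [-5,0,0,0,0,-5,0,0,0,0,-6,0,0,0,0,-6,0,0,0,0,-6,0,0,0,0,-6,0,0,0,0,-6,0,0,0,0,-5,0,0,0,0]
}}

```text
time: 4.1
tool_pos: [0.4635, -0.0475, 0.0903]
tool_rot: [0.0, -0.0, 1.0, 0.0]
contact_force: [0.0, -1.3, 0.3]
gripper_width: -0.0
grasp_force: 0.0
```

```bash
python3 - <<'E'
from h import *
plan([.36,-.2,.088],-.075); grab("scene","scene1.png")
E
```

```text
spin [0.    0.    0.075] shift after spin [  91.8 -159.8    2.3] tcp [ 0.4635 -0.0475  0.0903] t 4.1
```

View pics/scene1.png

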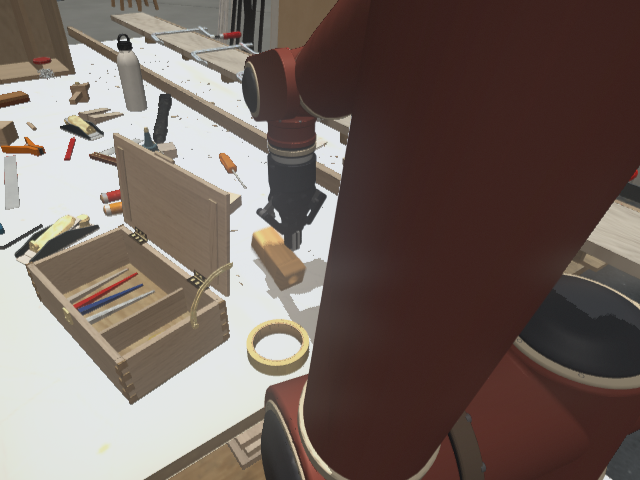

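The left leg now lies flat with its underside at about (292,275), too small and shaded to read yet. Next is the right leg.

{"api": "move_arm", "payload": {
  "increments": [25,0,0,0,0,35,0,0,0,0,30,-10,0,0,0,12,-30,0,0,0,0,-35,0,0,0,0,-35,0,0,0,0,-30,0,0,0,0,-8,3,0.075,0]
}}

```text
time: 4.82
tool_pos: [0.3612, -0.1995, 0.0887]
tool_rot: [0.001, 0.04, 0.999, -0.002]
contact_force: [0.3, 0.7, 0.4]
gripper_width: 0.001
grasp_force: 0.0
```

```bash
python3 - <<'E'
from h import *
plan([.407,-.199,.088],-.075)
E
```

```text
spin [-0.003  0.002 -0.005] shift after spin [-45.6   3.9   0.7] tcp [ 0.3612 -0.1995  0.0887] t 4.82
```

{"api": "move_arm", "payload": {
  "increments": [-10,4,0,0,0,-12,0,0,0,0,-10,0,0,0,0,-6,0,0,0,0,-5,0,0,0,0,-5,0,0,0,0,-5,0,0,0,0,-5,0,0,0,0]
}}

```text
time: 5.48
tool_pos: [0.4192, -0.1956, 0.0873]
tool_rot: [-0.0, 0.037, 0.999, 0.0]
contact_force: [-0.2, -0.4, 0.4]
gripper_width: 0.002
grasp_force: 0.4
```

{"api": "move_arm", "payload": {
  "increments": [-5,0,0,0,0,-5,0,0,0,0,-6,0,0,0,0,-6,0,0,0,0,-6,0,0,0,0,-6,0,0,0,0,-6,0,0,0,0,-5,0,0,0,0]
}}

```text
time: 6.15
tool_pos: [0.4645, -0.1993, 0.0873]
tool_rot: [0.0, 0.037, 0.999, 0.0]
contact_force: [-0.4, 0.5, 0.3]
gripper_width: 0.003
grasp_force: 0.0
```

{"api": "move_arm", "payload": {
  "increments": [30,0,-30,0,0.5,35,0,-15,0,1,0,0,-40,0,1,0,0,-40,0,1,0,0,-40,0,1,0,0,-40,0,1,0,0,-30,0,1,0,0,0,0,1]
}}

```text
time: 6.82
tool_pos: [0.4019, -0.196, 0.3306]
tool_rot: [0.006, 0.037, 0.999, -0.004]
contact_force: [1.2, -0.3, -0.5]
gripper_width: 0.999
grasp_force: 0.0
```

```bash
python3 - <<'E'
from h import *
import pickle
a,s=grab("scene"); b,_=grab("top"); w,s=grab("wrist"); pickle.dump((a,b,w,s),open("f2.pkl","wb"))
I=np.vstack([np.hstack([cv2.resize(a["image"],(400,300)),cv2.resize(b["image"],(400,300))]),np.hstack([cv2.resize(w["image"],(400,300)),cv2.resize(b["image"][200:305,260:400],(400,300))])])
cv2.imwrite("pics/m2.png",I)
for p in ([.466,-.047,.023],[.463,-.203,.023]): print(proj(a,p),proj(w,p,s))
E
```

```text
[[292.9 277.5]] [[449.6 226.7]]
[[358.4 249. ]] [[311.9 233.7]]
```

View pics/m2.png

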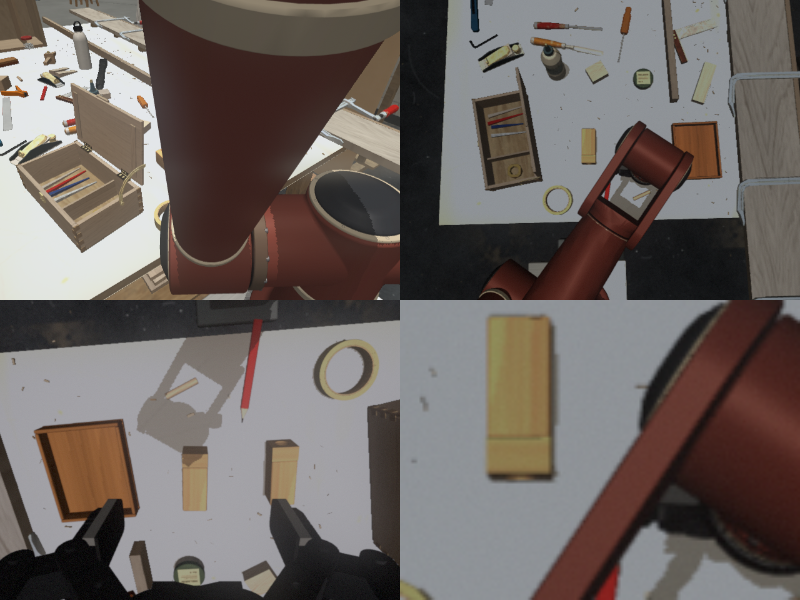

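Wrist view: both legs lie flat. The world-right leg's end is at about (195,450) in the mosaic, and the world-left leg's end at (281,443) has a dark spot that may be the hole. I'll enlarge both ends.

```bash
python3 - <<'E'
from h import *
import pickle
a,b,w,s=pickle.load(open("f2.pkl","rb"))
I=w["image"][215:345,270:495].copy()
I=cv2.convertScaleAbs(I,alpha=1.5,beta=25)
cv2.imwrite("pics/c2.png",cv2.resize(I,None,fx=3.5,fy=3.5,interpolation=cv2.INTER_CUBIC))
E
```

```text
(no output)
```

View pics/c2.png

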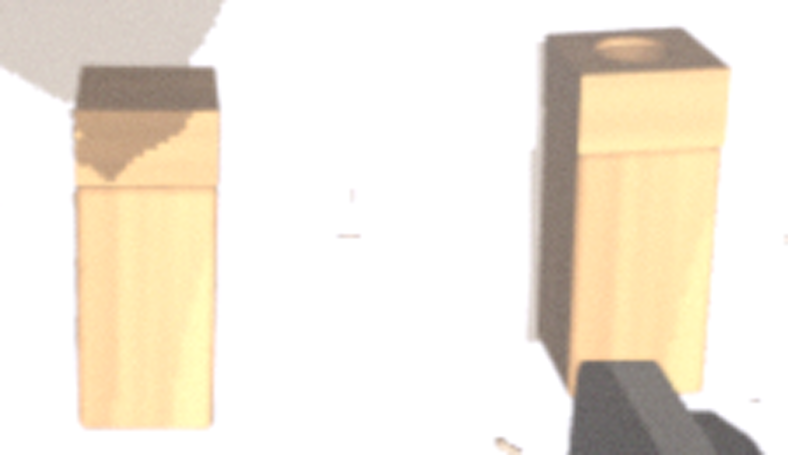

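The world-left leg shows the round hole at crop (631,48). The right leg's underside, at (147,88), is uniform and plain. Now I'll locate the bored leg.

```bash
python3 - <<'E'
from h import *
import pickle
a,b,w,s=pickle.load(open("f2.pkl","rb"))
g=ray(w,np.array([(582,73),(729,68)])/3.5+[270,215]-.4,.046,s); print(g)
h=cv2.cvtColor(b["image"],cv2.COLOR_BGR2HSV)
m=cv2.inRange(h,(3,70,90),(32,255,255)); q=np.zeros_like(m); q[195:285,280:320]=m[195:285,280:320]
c=max(cv2.findContours(q,0,2)[0],key=cv2.contourArea); r=cv2.minAreaRect(c); t=ray(b,cv2.boxPoints(r),.046); print(r,t.tolist(),t.mean(0))
print(np.linalg.norm(np.diff(t,axis=0),axis=1))
d=g[0]-g[1]; print("wrist yaw deg",np.degrees(np.arctan2(-d[0],abs(d[1]))))
plan([.52,-.047,.15],0)
E
```

```text
[[ 0.4672 -0.0688  0.046 ]
 [ 0.4689 -0.0236  0.046 ]]
((301.5, 233.0), (54.0, 21.0), 90.0) [[0.5821, -0.027, 0.046], [0.5809, -0.0707, 0.046], [0.4676, -0.0685, 0.046], [0.4688, -0.0254, 0.046]] [ 0.52485 -0.0479   0.046  ]
[0.04371647 0.11332136 0.0431167 ]
wrist yaw deg 2.1539145304254594
spin [ 0.    -0.    -0.075] shift after spin [-120.4  147.4  171.4] tcp [ 0.3996 -0.1944  0.3214] t 6.97
```

{"api": "move_arm", "payload": {
  "increments": [-10,15,10,-0.05,1,-25,30,25,0,1,-25,30,30,0,1,-25,30,35,0,1,-25,30,35,0,1,-13,16,35,0,1,0,0,30,0,1,0,0,20,0,1]
}}

```text
time: 7.63
tool_pos: [0.5066, -0.0643, 0.1166]
tool_rot: [-0.005, 0.011, 1.0, 0.001]
contact_force: [0.5, -1.4, -1.7]
gripper_width: 1.0
grasp_force: 0.0
```

```bash
python3 - <<'E'
from h import *
plan([.526,-.047,.006],-.025)
w,s=grab("wrist","w3.png"); print(manip.state()["contact_force"].round(1), proj(w,[[.526,-.070,.046],[.526,-.024,.046]],s))
E
```

```text
spin [ 0.002 -0.009  0.003] shift after spin [-19.   17.8 110.6] tcp [ 0.5066 -0.0643  0.1166] t 7.63
[-2.7  0.1 -3.8] [[304.5 288.9]
 [384.8 287.2]]
```

View pics/w3.png

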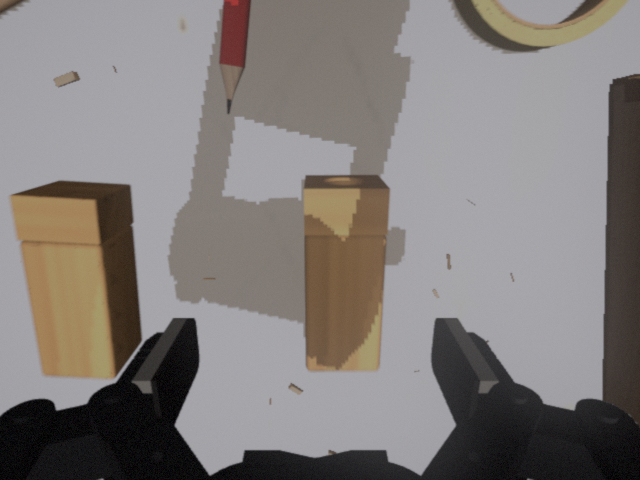

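The close view shows the bored leg between the fingers, with the hole at (345,181) and edges at columns 304–385, matching the estimate. I'll correct the shortfall and descend.

{"api": "move_arm", "payload": {
  "increments": [-10,9,0,0,1,-9,9,5,0,1,0,0,15,0,1,0,0,20,0,1,0,0,20,0,1,0,0,15,0,1,0,0,5,0,1,0,0,0,0,1]
}}

```text
time: 8.35
tool_pos: [0.5289, -0.0488, 0.0426]
tool_rot: [-0.001, 0.013, 1.0, 0.0]
contact_force: [-0.3, 0.4, 0.3]
gripper_width: 0.998
grasp_force: 0.0
```

```bash
python3 - <<'E'
from h import *
plan([.526,-.047,.008],-.025); print(manip.state()["contact_force"].round(1))
E
```

```text
spin [ 0.001 -0.002 -0.   ] shift after spin [ 2.9  1.7 34.6] tcp [ 0.5289 -0.0488  0.0426] t 8.35
[-0.3  0.4  0.3]
```

{"api": "move_arm", "payload": {
  "increments": [0,2,8,0,1,0,0,10,0,1,0,0,8,0,1,0,0,5,0,1,0,0,3,0,1,0,0,0,0,0.65,0,0,0,0,0.5,0,0,0,0,0.3]
}}

```text
time: 9.02
tool_pos: [0.5296, -0.0472, 0.0097]
tool_rot: [0.0, 0.012, 1.0, -0.0]
contact_force: [-0.0, -0.1, 0.5]
gripper_width: 0.604
grasp_force: 0.0
```

{"api": "move_arm", "payload": {
  "increments": [0,0,0,0,0,0,0,0,0,0,0,0,0,0,0,0,0,0,0,0]
}}

```text
time: 9.35
tool_pos: [0.5299, -0.0473, 0.01]
tool_rot: [0.001, 0.012, 1.0, -0.0]
contact_force: [0.4, 0.1, 2.6]
gripper_width: 0.532
grasp_force: 63.2
```

{"api": "move_arm", "payload": {
  "increments": [0,0,-5,0,0,0,0,-10,0,0,0,0,-20,0,0,0,0,-25,0,0,0,0,-25,0,0,0,0,-20,0,0,0,0,-10,0,0,0,0,0,0,0]
}}

```text
time: 10.02
tool_pos: [0.5311, -0.0474, 0.1277]
tool_rot: [0.003, 0.012, 1.0, -0.001]
contact_force: [0.0, 0.2, -1.0]
gripper_width: 0.533
grasp_force: 62.8
```

```bash
python3 - <<'E'
from h import *
plan([.506,-.404,.124],.02); s=manip.state(); print(s["contact_force"].round(1),s["grasp_force"],s["gripper_width"])
E
```

```text
spin [-0.001  0.006 -0.045] shift after spin [  32.2 -356.     3.7] tcp [ 0.5311 -0.0474  0.1277] t 10.02
[ 0.   0.2 -1. ] 62.83965826034546 0.532868518748485
```

{"api": "move_arm", "payload": {
  "increments": [2,-10,0,-0.015,0,2,-15,0,-0.015,0,3,-20,0,-0.015,0,3,-25,0,0,0,3,-25,0,0,0,3,-25,0,0,0,3,-25,0,0,0,3,-25,0,0,0]
}}

```text
time: 10.68
tool_pos: [0.508, -0.2178, 0.122]
tool_rot: [-0.002, -0.01, 1.0, 0.001]
contact_force: [0.5, 0.2, -2.4]
gripper_width: 0.527
grasp_force: 62.8
```

{"api": "move_arm", "payload": {
  "increments": [3,-25,0,0,0,3,-25,0,0,0,3,-25,0,0,0,1,-25,0,0,0,0,-25,0,0,0,0,-20,0,0,0,0,-15,0,0,0,0,0,0,0,0]
}}

```text
time: 11.35
tool_pos: [0.5018, -0.3794, 0.1226]
tool_rot: [-0.001, -0.009, 1.0, 0.0]
contact_force: [-0.3, -0.1, -1.5]
gripper_width: 0.53
grasp_force: 62.8
```

```bash
python3 - <<'E'
from h import *
plan([.506,-.404,.018],.02); w,s=grab("wrist","w4.png"); print(s["contact_force"].round(1),s["grasp_force"])
t=np.array([[x,y] for x,y in((-.095,-.075),(-.095,.075),(.095,.075),(.095,-.075))]); c,n=np.cos(.023),np.sin(.023)
print(proj(w,np.c_[t@[[c,n],[-n,c]]+[.5024,-.4038],[.035]*4],s).tolist())
E
```

```text
spin [ 0.001 -0.002 -0.002] shift after spin [ -3.7 -24.7 104.6] tcp [ 0.5018 -0.3794  0.1226] t 11.35
[-0.3 -0.1 -1.5] 62.79568076133728
[[123.1, 75.7], [409.8, 74.3], [390.1, 378.8], [166.7, 379.6]]
```

View pics/w4.png

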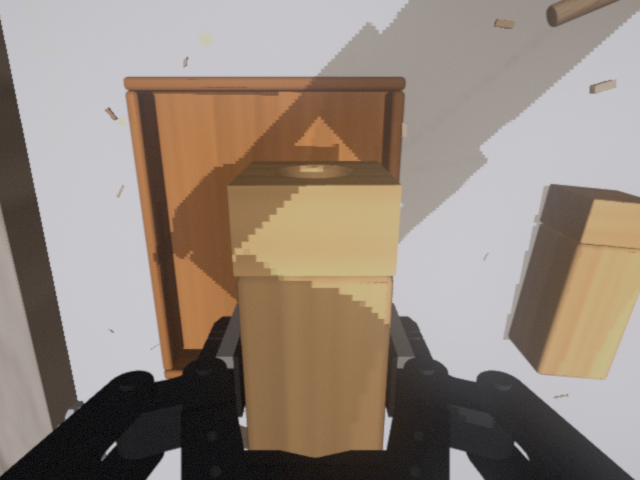

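The bored leg is held level and straight. The tray rim corners at (126,78), (405,78) and (165,375) match the estimate, and the tray is 25 mm farther to the right. Next I shift and lower.

{"api": "move_arm", "payload": {
  "increments": [-2,-10,0,0,0,-2,-10,0,0,0,0,-5,5,0,0,0,0,10,0,0,0,0,15,0,0,0,0,15,0,0,0,0,10,0,0,0,0,5,0,0]
}}

```text
time: 12.07
tool_pos: [0.5057, -0.4004, 0.0603]
tool_rot: [-0.002, -0.01, 1.0, 0.002]
contact_force: [-0.2, 0.6, -1.6]
gripper_width: 0.533
grasp_force: 62.8
```

```bash
python3 - <<'E'
from h import *
plan([.506,-.404,.018],.02); print(manip.state()["contact_force"].round(1))
E
```

```text
spin [ 0.004 -0.004  0.001] shift after spin [-0.3 -3.6 42.3] tcp [ 0.5057 -0.4004  0.0603] t 12.07
[-0.2  0.6 -1.6]
```

{"api": "move_arm", "payload": {
  "increments": [0,-3,8,0,0,0,0,10,0,0,0,0,8,0,0,0,0,5,0,0,0,0,3,0,0,0,0,2,0,0,0,0,1,0,0,0,0,0,0,0]
}}

```text
time: 12.73
tool_pos: [0.5075, -0.4055, 0.0275]
tool_rot: [0.0, -0.01, 1.0, -0.0]
contact_force: [-0.7, 0.1, -1.6]
gripper_width: 0.528
grasp_force: 62.8
```

{"api": "move_arm", "payload": {
  "increments": [0,0,1,0,0,0,0,1,0,0,0,0,1,0,0,0,0,0,0,0,0,0,0,0,0]
}}

```text
time: 13.15
tool_pos: [0.5073, -0.4054, 0.0243]
tool_rot: [-0.0, -0.01, 1.0, 0.0]
contact_force: [0.1, -0.2, -1.8]
gripper_width: 0.528
grasp_force: 62.8
```

Contact is expected near z = 0.017, so I lower in 1 mm rows.

{"api": "move_arm", "payload": {
  "increments": [0,0,1,0,0,0,0,1,0,0,0,0,1,0,0,0,0,1,0,0,0,0,1,0,0,0,0,0,0,0,0,0,0,0,0]
}}

```text
time: 13.73
tool_pos: [0.5073, -0.4053, 0.0192]
tool_rot: [-0.0, -0.01, 1.0, 0.0]
contact_force: [-0.1, -0.2, -2.0]
gripper_width: 0.531
grasp_force: 62.8
```

{"api": "move_arm", "payload": {
  "increments": [0,0,1,0,0,0,0,0.5,0,0,0,0,0.5,0,0,0,0,0,0,0]
}}

```text
time: 14.07
tool_pos: [0.5073, -0.4053, 0.0171]
tool_rot: [-0.0, -0.01, 1.0, 0.0]
contact_force: [-0.8, 1.0, -1.5]
gripper_width: 0.53
grasp_force: 62.8
```

{"api": "move_arm", "payload": {
  "increments": [0,0,0.5,0,0,0,0,0.5,0,0,0,0,0,0,0]
}}

```text
time: 14.32
tool_pos: [0.5073, -0.4055, 0.017]
tool_rot: [-0.0, -0.01, 1.0, 0.0]
contact_force: [-2.7, 2.3, 3.8]
gripper_width: 0.524
grasp_force: 63.5
```

The upward force shows the leg resting on the tray floor. I release gently, then lift.

{"api": "move_arm", "payload": {
  "increments": [0,0,0,0,0.56,0,0,0,0,0.6,0,0,0,0,0.65,0,0,0,0,0.7,0,0,0,0,0.75,0,0,0,0,0.75,0,0,-5,0,0.75,0,0,-10,0,0.75]
}}

```text
time: 14.98
tool_pos: [0.5065, -0.4045, 0.0302]
tool_rot: [-0.001, -0.01, 1.0, 0.001]
contact_force: [0.4, 0.1, -0.8]
gripper_width: 0.75
grasp_force: 0.0
```

{"api": "move_arm", "payload": {
  "increments": [0,0,-15,0,0.75,0,0,-25,0,0.75,0,0,-30,0,0.75,0,0,-30,0,0.75,0,0,-30,0,0.75,0,0,-30,0,0.75,0,0,-20,0,0.75,0,0,0,0,0.75]
}}

```text
time: 15.65
tool_pos: [0.5098, -0.4078, 0.2207]
tool_rot: [0.005, -0.01, 1.0, -0.005]
contact_force: [1.1, -0.0, 0.8]
gripper_width: 0.753
grasp_force: 0.0
```

```bash
python3 - <<'E'
from h import *
w,s=grab("wrist","w5.png"); print(s["tool_pos"],s["time"])
E
```

```text
[ 0.50976856 -0.40779553  0.22071487] 15.65
```

View pics/w5.png

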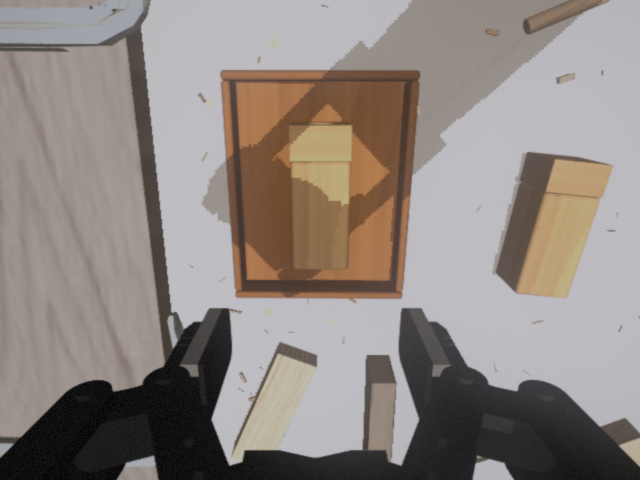

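The bored leg lies flat in the middle of the tray at (320,195), and the plain leg lies where it fell at (565,225). The gripper is clear of both, so I'm handing in the job.

```bash
python3 -c "
from plant import manip
print(manip.job_done())"
```

```text
the job is handed in; nothing more can be done
None
```

Both legs were tipped over, the bored one (the left) lies flat on the tray floor, the plain one lies on the bench where it fell, and the job was handed in at about 16 s; no verdict was returned.

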